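# Fill the sweets jar and snap its cap on

## Robot

A 6-joint arm with a two-finger parallel gripper is mounted at the origin on a cart in front of the work surface, level with it; the furniture and walls round the work are solid. World frame = base frame: x ahead of the robot, y to its left, z up, the work surface at z = 0. Lengths are in mm, angles in rad, forces in N, time in s.
With the tool pointing down it reaches from about 350 to 975 mm from the base axis. Payload 7.1 kg.
Tool frame: the origin (TCP) lies at the very end of the fingers, on their centre line; the grasp point (between the pads) lies 19 mm behind it (ctrl.grasp_offset is the distance from the TCP to the grasp point, in mm); z points along the fingers, y is the line along which they close (so a half turn about z gives the same grasp; the last joint's range is limited). The gripper opens to 88 mm and grips with 3 to 60 N. Pads are 20 mm wide; open, the fingers measure 115 mm over their backs; the gripper's body (75 mm by 178 mm) begins 61 mm behind the grasp point.
Start: joints at [-1.345, 0.423, 1.63, -0, 1.089, -0.019], TCP at [151.496, -606.345, 222.675] pointing down, gripper open.
Joint ranges: [-3, 3], [-0.9, 2.11], [0.09, 2.58], [-1.31, 4.45], [0.11, 2.69], [-2.54, 2.54]. Speed limits (rad/s): [2.39, 2.39, 3.01, 3.14, 3.14, 3.14].

## Interface

Orientations are given as a rotation vector (axis times angle).
In Python, from workcell import ctrl, viewer, ticket, models gives the robot as it stands.
- The arm moves only by the tool play_rows, never from a script. Its arguments are lists of equal length, an entry for each row: "dp": the shift along the world's x, y, z in mm, a list of three; "yaw": the turn about the world's z in degrees. In form: {"dp": [[tx, ty, tz], ...], "yaw": [yaw, ...]}. A call has 1 to 8 rows; each row shifts and turns the commanded pose from where the row before left it; what a row does not reach is not made up. A row lasts 1/12 s, in which the tool goes at most 41.7 mm and 7.16 degrees, less where a joint would pass 70% of its speed; a pose out of reach is approached as far as the arm can. A call is refused whole if a number of a shift passes 41.7 or a number of a turn 7.16, either way. A call with a gripper value outside its range is refused whole. "gripper" is the closure, from 0 (fully open) to 1 (shut), set as the call begins (left out, the last holds). The fingers move at their own pace and stop on an object; the grip force is fixed at half the most. Time passes only in rows, so rows that do not move let the fingers close. It gives the time, the measured TCP pose, the force, the opening and the grip force at its end, in the units of the state.
- ctrl.get_obs(): the state, without advancing time (a new reading comes with each control period).
- viewer.get_image(name): name is "scene" or "top" or "wrist"; returns a dict with "pixels" (384x512x3 uint8, red, green, blue), "range_z" (384x512 float32, mm along the optical axis (not along the pixel's ray), 0 where there is no reading), "fx", "fy", "cx", "cy" (pixels), "T" (4x4, takes a point from camera to world coordinates); the wrist camera has in their place "hand_eye" (4x4, takes a point from camera to tool coordinates, whose origin is the TCP and whose axes are the flange's). Camera axes: x right, y up, looking along -z (the intrinsics and any distortion apply to the point x, -y, -z); pixel columns grow to the right and rows downward; lengths in mm; the calibration is good to about 2 mm. The wrist camera is an equidistant fisheye: a pixel r from the principal point sees the ray r / f radians off the axis. A picture is of the moment at which its call begins: read the wrist's pose just before it.
- ticket.close_job(): hands the job in; it is judged then, once.
Trained networks look in a picture, given as the dict that the camera call returned (one of the last four; its "shot" number tells which), for a name from the list of things; names that differ only in an ending like _2 or _b are one class to them, and where a whole thing is asked for, a point or a joint stands for the part that bears it (a point fixed in the world has none). Each returns a list of dicts, best first, with "conf" (0 to 1); they miss things now and then, are a little off and sometimes report something else, mostly with a low value. They report only what shows in the picture. A call takes as long as a camera call.
- models.look_for(picture, name): "bbox" ([centre column, centre row, width, height] in pixels, round what is visible of it).
- models.landmark_of(picture, name): "location" ([column, row] in pixels: a listed point, or the origin of a listed thing).
The state is a dict: "t": time; "qpos": joint angles; "qvel": joint speeds; "joint_torque": joint torques, N m; "ee_pos": TCP position; "orientation": TCP orientation; "ft_force": force on the tool from outside, world axes, zero at the start; "moment": the same for the moment, N m; "width": finger opening in mm; "grasp_force": force on a finger pad.
Only numpy, scipy, OpenCV 4.12 (cv2) and the standard library are available. Lean on these libraries where they do the work, as an engineer would, in place of code of your own. Each camera call takes 0.05 s, during which the arm holds its last target. There are 200 camera calls.

## Task

Tip all six chocolate balls from the steel scoop into the open glass jar and stand the scoop back on the counter, upright and empty. Then put the white snap cap on the jar and press it straight down until it clicks over the catches, and go on pressing after the click so that the red rubber seal under the cap is squeezed; finish like that, with the gripper still pressing the cap down firmly (do not let go at the end). Leave the small glass, the green cup and the tart where they are.

Things in the scene. Friction and masses are not known exactly. Their poses are not given: they have to be found in the camera images.
- jar: Open round glass jar on a black foot, fixed to the counter. Origin: centre of its underside, at counter height; z up. Body 100 mm in diameter up to 46 mm high, then a neck 84 mm in diameter up to 80 mm (glass 4 mm thick, inner floor 6 mm up), with a red rubber seal ring on it. Four small round steel catches, sprung outward, stand 6 mm out of the neck all round at 77 mm height.
- jar_rim (a point): Centre of the jar's mouth, at the top of the free red seal ring (86 mm above the counter; ring 84 mm outside, 72 mm inside diameter). The cap's inner bead has to be pushed over the catches below: the push grows to about 8 to 13 N, then drops suddenly at the click (the catches then draw the cap down).
- seal (a joint): How far the red seal ring on the jar's rim is squeezed down, in m: 0 free, 0.005 at its stop. It is a spring of 2.5 N per mm. The cap's underside reaches it just after the click (cap origin then 66 mm above the jar's underside). Left alone after the click the cap squeezes it by 1 mm or less; pressed firmly means 2.5 mm or more (over 6 N).
- cap: White round snap cap, loose, about 90 g, right way up on the counter at the start; 104 mm in diameter. Origin: centre of its underside (lower edge of the skirt); z up. Skirt 20 mm deep inside, with a bead of 91 mm inner diameter near its lower edge; flat top at 24 mm; on it an upright wooden knob, 25 mm in diameter, from 24 to 56 mm height. Any turn about z fits.
- cap_knob (a point): On the axis of the cap's wooden knob, 46 mm above the cap's origin: where to grip it (25 mm wide, any direction). Lowered on the jar, the cap first rests on the catches with its origin about 79 mm above the jar's underside; clicked on it is at 66 mm, and down to 61 mm with the seal fully squeezed.
- scoop: Loose steel scoop, about 150 g, a flaring round cup: foot 40 mm in diameter, mouth 92 mm, 44 mm high, walls flaring about 30 degrees from the axis, inner floor 5 mm up. Origin: centre of its underside; z up, out of the mouth. A straight flat black handle runs level along its -y, 40 to 120 mm off the axis. The balls roll out over the mouth once it is tipped by about 65 to 85 degrees.
- scoop_grip (a point): Middle of the scoop's handle, 80 mm from the scoop's axis and 35 mm above its underside. The handle runs along the scoop's y, is 14 mm tall and 12 mm wide (along the scoop's x): grip it across.
- scoop_lip (a point): Point of the scoop's mouth edge opposite the handle (at y +46 mm, z 44 mm of the scoop).
- choc_1_center (a point): Centre of chocolate ball 1 of 6: brown, 15 mm in diameter, 10 g; starts in the scoop.
- choc_2_center (a point): Centre of chocolate ball 2 of 6: brown, 15 mm in diameter, 10 g; starts in the scoop.
- choc_3_center (a point): Centre of chocolate ball 3 of 6: brown, 15 mm in diameter, 10 g; starts in the scoop.
- choc_4_center (a point): Centre of chocolate ball 4 of 6: brown, 15 mm in diameter, 10 g; starts in the scoop.
- choc_5_center (a point): Centre of chocolate ball 5 of 6: brown, 15 mm in diameter, 10 g; starts in the scoop.
- choc_6_center (a point): Centre of chocolate ball 6 of 6: brown, 15 mm in diameter, 10 g; starts in the scoop.
- shot_glass: Small clear glass, 48 mm in diameter, 58 mm high; bystander. Origin: centre of its underside.
- green_cup: Dark green espresso cup with handle, 64x88x50 mm; bystander. Origin: centre of its underside.
- tart: Small round tart, 66 mm in diameter, 25 mm high; bystander. Origin: centre of its underside.

How it is judged (in metres and radians):
On the way, in this order (a step that is already met when the one before it is completed fails the run):
1. all six chocolate balls lie in the jar (horizontal distance between each of choc_1_center, choc_2_center, choc_3_center, choc_4_center, choc_5_center, choc_6_center and jar below 0.046 m and height (world z) of each of choc_1_center, choc_2_center, choc_3_center, choc_4_center, choc_5_center, choc_6_center below 0.05 m), for 0.2 s.
2. the cap is clicked on and pressed down by the gripper, squeezing the seal (z of cap in the frame of jar below 0.0655 m and horizontal distance between cap and jar below 0.004 m and angle between the z axis of cap and the z axis of jar, either way round below 0.08 rad and angle between cap's own z axis and vertical below 0.08 rad and value of joint seal above 0.002 m and contact force between the fingers and cap above 2 N), for 0.5 s.
At the end, for the whole second after the job is handed in: Balls in the jar (46 mm of axis, below 50 mm); cap clicked on: origin under 65.5 mm above the jar's underside, within 4 mm of axis, level to 0.08 rad, at rest, fingers on it (over 2 N), seal squeezed over 2 mm; scoop released, at rest, upright (0.15 rad) on the counter (8 mm) (all of step 1 and all of step 2 and height (world z) of scoop below 0.008 m and angle between scoop's own z axis and vertical below 0.15 rad and contact force between the fingers and scoop below 0.1 N and linear speed of each of scoop, cap below 0.02 m/s); the arm keeps its last pose, push and grip.
It fails at once if the shot glass is pushed away or knocked over (moved more than 25 mm or tipped by more than 0.4 rad) (distance of shot_glass from where it was at the start of the episode above 0.025 m or angle between shot_glass's own z axis and vertical above 0.4 rad).
It fails at once if the green cup is pushed away or knocked over (moved more than 25 mm or tipped by more than 0.4 rad) (distance of green_cup from where it was at the start of the episode above 0.025 m or angle between green_cup's own z axis and vertical above 0.4 rad).
It fails at once if the tart is pushed away or knocked over (moved more than 25 mm or tipped by more than 0.4 rad) (distance of tart from where it was at the start of the episode above 0.025 m or angle between tart's own z axis and vertical above 0.4 rad).
It also fails if it takes over 70 s, if anything falls off the work surface, if the arm or the gripper's body presses on something with over 40 N, if the wrist force passes 120 N, or if a joint passes its speed limit or range.

## Working session

There is one attempt and no reset: what is moved stays moved. The work goes in short steps, Python scripts to look and compute and a tool call to move; the robot and the scene stay as the last step left them, time stands still between calls to the robot, and variables do not carry over. Pictures are saved under pics/ and viewed, at most 10 in all, crops included, and the job is handed in when it is done.

Besides the shell and the picture viewer there is one more tool, called after "Call:" as name(argument=value, ...) on one line, values as JSON. play_rows: Moves the arm, as the interface text tells. Its arguments: {"type":"object","properties":{"dp":{"type":"array"},"yaw":{"type":"array"},"gripper":{"type":"number"}},"required":["dp","yaw"]}

```bash
ls; mkdir -p pics; cat > h.py <<'E'
import numpy as np, cv2
from scipy.spatial.transform import Rotation as R
from workcell import ctrl, viewer, ticket, models
def T_of(p,o):
    T=np.eye(4);T[:3,:3]=R.from_rotvec(o).as_matrix();T[:3,3]=p;return T
def shot(name):
    if name=='wrist':
        o=ctrl.get_obs();p=viewer.get_image(name);p['T']=T_of(o['ee_pos'],o['orientation'])@np.array(p['hand_eye'])
    else: p=viewer.get_image(name)
    p['fish']=name=='wrist';return p
def ray(p,u,v):
    x,y=(u-p['cx'])/p['fx'],(v-p['cy'])/p['fy']
    if p['fish']:
        r=np.hypot(x,y);s=np.tan(r)/r if r>1e-9 else 1;x*=s;y*=s
    T=np.array(p['T']);return T[:3,3],T[:3,:3]@np.array([x,-y,-1.])
def at_z(p,uv,z):
    o,d=ray(p,*uv);return (o+d*(z-o[2])/d[2]).round(1)
def depth(p,uv):
    u,v=int(round(uv[0])),int(round(uv[1]));o,d=ray(p,*uv);return (o+d*p['range_z'][v,u]).round(1)
def save(p,n): cv2.imwrite(f'pics/{n}.png',p['pixels'][:,:,::-1])
E
python3 - <<'E'
from h import *
Z=dict(jar=0,jar_rim=86,cap=0,cap_knob=46,scoop=0,scoop_grip=35,scoop_lip=44,shot_glass=0,green_cup=0,tart=0)
for n in('top','scene'):
    p=shot(n);save(p,n+'0')
    print(n,np.array(p['T'])[:3,3].round())
    for k,z in Z.items():
        r=models.landmark_of(p,k)
        print(k,[(round(a['conf'],2),np.round(a['location']).tolist(),at_z(p,a['location'],z).tolist()) for a in r[:2]])
i=[cv2.imread(f'pics/{n}0.png') for n in('top','scene')]
cv2.imwrite('pics/both.png',cv2.resize(np.vstack(i),(400,600))); print({k:v for k,v in ctrl.get_obs().items()})
E
```

```text
pics
top [ 468.   41. 1191.]
jar []
jar_rim [(0.63, [255.0, 207.0], [488.3, 34.5, 86.0]), (0.46, [150.0, 218.0], [460.4, 342.2, 86.0])]
cap [(0.79, [333.0, 221.0], [445.2, -210.4, 0.0]), (0.65, [256.0, 209.0], [484.5, 30.3, 0.0])]
cap_knob [(0.71, [333.0, 222.0], [441.2, -201.8, 46.0]), (0.63, [159.0, 161.0], [633.7, 326.5, 46.0])]
scoop []
scoop_grip [(0.72, [148.0, 216.0], [464.8, 363.8, 35.0]), (0.22, [256.0, 209.0], [484.0, 31.5, 35.0])]
scoop_lip [(0.62, [132.0, 180.0], [576.6, 408.8, 44.0])]
shot_glass [(0.79, [160.0, 160.0], [641.0, 335.8, 0.0])]
green_cup [(0.71, [128.0, 162.0], [638.4, 438.3, 0.0]), (0.63, [256.0, 207.0], [489.6, 31.2, 0.0])]
tart [(0.85, [370.0, 215.0], [461.5, -329.6, 0.0])]
scene [  34. 1111.  727.]
jar [(0.66, [277.0, 211.0], [484.8, 42.8, 0.0])]
jar_rim [(0.78, [282.0, 190.0], [468.9, 35.8, 86.0])]
cap [(0.92, [313.0, 181.0], [435.9, -220.9, 0.0])]
cap_knob [(0.92, [313.0, 171.0], [438.8, -224.6, 46.0]), (0.38, [177.0, 268.0], [591.7, 480.7, 46.0])]
scoop [(0.86, [213.0, 268.0], [534.8, 397.7, 0.0])]
scoop_grip [(0.73, [243.0, 257.0], [456.3, 359.0, 35.
[... 201 characters left out ...]
], [452.8, -316.1, 0.0])]
{'t': 1.1, 'qpos': array([-1.34502697e+00,  4.23109191e-01,  1.62988761e+00, -4.78570809e-05,
        1.08861945e+00, -1.90067823e-02]), 'qvel': array([-0.00109892, -0.0004786 ,  0.00042262, -0.00116367, -0.00212679,
       -0.00019947]), 'joint_torque': array([ 1.60003077e-03, -5.44576550e+01, -2.74047339e+01,  6.43780665e-02,
        1.67912728e-02, -1.54989374e-05]), 'ee_pos': array([ 151.46652182, -606.35230363,  222.67419794]), 'orientation': array([-3.11807010e+00, -3.83566569e-01,  7.00710274e-05]), 'ft_force': array([ 0.68721796,  0.56761755, -0.41286113]), 'moment': array([0.04846477, 0.02963836, 0.01810024]), 'grasp_force': 0.0, 'width': 87.69975598664374}
```

View pics/both.png

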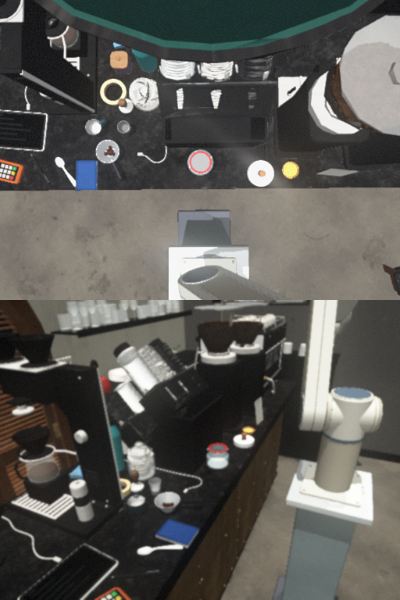

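Call:
play_rows(dp=[[20,40,0],[20,36,0],[25,33,0],[25,33,0],[25,33,0],[25,33,0],[25,33,0],[20,36,0]], yaw=[0,0,0,0,0,0,0,0])

```text
t: 1.77
ee_pos: [336.6, -330.9, 223.1]
orientation: [3.117, 0.383, 0.002]
ft_force: [1.6, -1.1, 0.7]
width: 87.8
grasp_force: 0.0
```

Call:
play_rows(dp=[[15,38,0],[10,40,0],[10,40,0],[5,40,0],[5,40,0],[0,40,0],[0,40,0],[0,40,0]], yaw=[5,5,0,0,0,0,0,0])

```text
t: 2.43
ee_pos: [379.9, -12.3, 223.0]
orientation: [3.073, 0.653, 0.001]
ft_force: [1.9, 0.4, -0.3]
width: 87.6
grasp_force: 0.0
```

Call:
play_rows(dp=[[0,40,0],[0,40,0],[0,40,0],[0,40,0],[0,40,0],[0,40,0],[0,20,0],[0,0,0]], yaw=[0,0,0,0,0,0,0,0])

```text
t: 3.1
ee_pos: [380.5, 249.6, 223.0]
orientation: [-3.07, -0.66, -0.003]
ft_force: [-0.2, -0.3, -0.6]
width: 87.7
grasp_force: 0.0
```

```bash
python3 - <<'E'
from h import *
p=shot('wrist');save(p,'w1');o=ctrl.get_obs();print(o['t'],o['ee_pos'],o['qpos'],R.from_rotvec(o['orientation']).as_matrix()[:2,1])
for k,z in dict(scoop=0,scoop_grip=35,scoop_lip=44,choc_1_center=14).items():
    print(k,[(round(a['conf'],2),np.round(a['location']).tolist(),at_z(p,a['location'],z).tolist(),depth(p,a['location']).tolist()) for a in models.landmark_of(p,k)[:6]])
E
```

```text
3.15 [380.00839282 247.53066672 222.68471601] [ 5.51128915e-01  1.68476840e-01  1.99516138e+00 -4.42804767e-05
  9.77676202e-01  1.69904383e+00] [ 0.41041231 -0.91190007]
scoop [(0.95, [200.0, 12.0], [534.7, 394.5, 0.0], [531.3, 389.6, 16.9])]
scoop_grip [(0.85, [194.0, 71.0], [457.9, 360.9, 35.0], [457.9, 359.4, 42.1])]
scoop_lip []
choc_1_center [(0.55, [211.0, 10.0], [539.7, 378.2, 14.0], [539.4, 377.9, 15.4])]
```

View pics/w1.png

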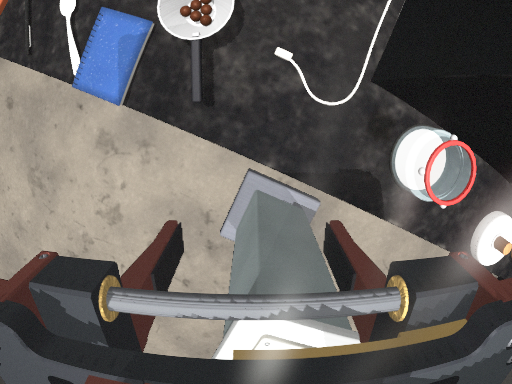

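```bash
python3 - <<'E'
from h import *
p=shot('top')
for u in (95,103,111,119,124): print([depth(p,(u,v)).tolist() for v in (212,224,236)])
E
```

```text
[[478.7, 539.9, 3.2], [440.9, 540.1, 1.6], [403.1, 539.6, 1.9]]
[[478.4, 509.5, 15.9], [440.9, 510.0, 13.7], [403.4, 510.8, 10.5]]
[[478.2, 485.7, 12.6], [440.6, 486.8, 8.7], [403.3, 484.4, 14.0]]
[[478.0, 461.4, 10.3], [440.4, 461.3, 9.7], [402.8, 461.7, 7.6]]
[[477.9, 448.2, 2.8], [440.2, 447.1, 5.1], [402.3, 447.9, 1.9]]
```

Call:
play_rows(dp=[[22,30,0],[22,30,-30],[23,30,-40],[23,28.5,-40],[0,0,-40],[0,0,-40],[0,0,-17],[0,0,0]], yaw=[0,0,0,0,0,0,0,0], gripper=0.4)

```text
t: 4.07
ee_pos: [454.1, 343.5, 34.3]
orientation: [3.07, 0.651, -0.012]
ft_force: [-1.0, -0.7, 0.1]
width: 52.5
grasp_force: 0.0
```

Call:
play_rows(dp=[[0,0,0],[0,0,0],[0,0,0],[0,0,0],[0,0,0],[0,0,0]], yaw=[0,0,0,0,0,0], gripper=1)

```text
t: 4.57
ee_pos: [456.9, 347.1, 39.6]
orientation: [-3.072, -0.654, -0.003]
ft_force: [0.4, 0.2, 0.8]
width: 16.0
grasp_force: 0.1
```

Call:
play_rows(dp=[[0,0,5],[0,0,10],[0,0,10],[0,0,5],[0,0,0],[0,0,0]], yaw=[0,0,0,0,0,0])

```text
t: 5.07
ee_pos: [456.6, 346.9, 69.2]
orientation: [-3.072, -0.654, -0.002]
ft_force: [-0.2, -0.7, -1.9]
width: 11.3
grasp_force: 29.8
```

```bash
python3 - <<'E'
from h import *
p=shot('wrist');save(p,'w2')
q=shot('scene');i=cv2.resize(q['pixels'][190:330,130:330,::-1],(800,560));cv2.imwrite('pics/s2.png',i)
r=models.landmark_of(q,'scoop_lip')[:1];print(r,[depth(q,a['location']) for a in r])
r=models.landmark_of(p,'scoop_lip')[:1];print(r,[depth(p,a['location']) for a in r])
o=ctrl.get_obs();print(o['ft_force'],o['ee_pos'],o['moment'])
E
```

```text
[{'location': [197.0, 247.1], 'conf': 0.57}] [array([577.5, 403.2,  64.8])]
[{'location': [246.1, 0.7], 'conf': 0.56}] [array([601.4, 417.5,   0.7])]
[-0.05032859 -0.28872044 -1.18621023] [456.07586436 346.45065345  68.07479402] [-0.1195925   0.18912207  0.02678803]
```

View pics/s2.png

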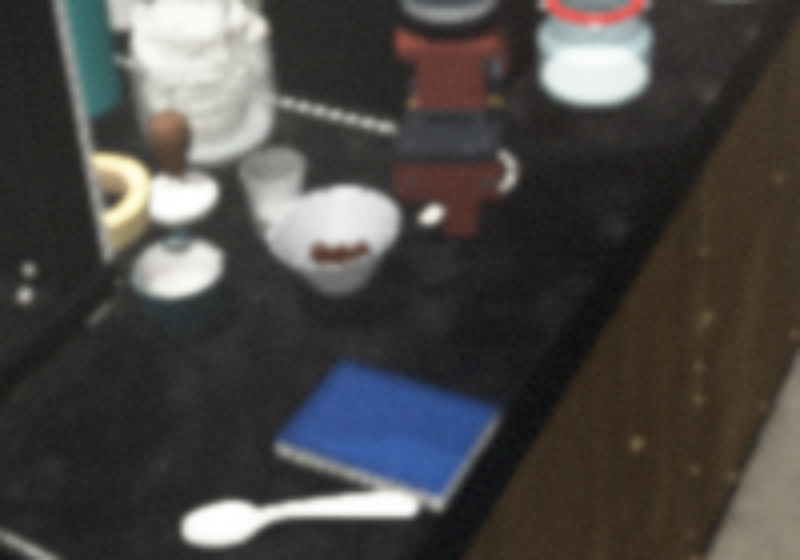

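Call:
play_rows(dp=[[0,0,-8],[0,0,-10],[0,0,-8],[0,0,-2.5],[0,0,0],[0,0,0]], yaw=[0,0,0,0,0,0])

```text
t: 5.77
ee_pos: [455.9, 346.4, 39.6]
orientation: [3.072, 0.654, -0.002]
ft_force: [-2.1, -0.9, 1.6]
width: 11.0
grasp_force: 29.8
```

Call:
play_rows(dp=[[0,0,0],[0,0,0],[0,0,0],[0,0,0]], yaw=[0,0,0,0], gripper=0.6)

```text
t: 6.1
ee_pos: [456.9, 347.0, 40.4]
orientation: [-3.072, -0.654, -0.002]
ft_force: [-0.4, -0.6, 0.4]
width: 33.4
grasp_force: 0.0
```

```bash
python3 - <<'E'
from h import *
p=shot('wrist');o=ctrl.get_obs();print(o['t'],o['ee_pos'],o['width'])
q=shot('top')
for n,p in(('w',p),('t',q),('s',shot('scene'))):
  for k,z in dict(scoop=0,scoop_grip=35,scoop_lip=44).items():
    print(n,k,[(round(a['conf'],2),at_z(p,a['location'],z).tolist(),depth(p,a['location']).tolist()) for a in models.landmark_of(p,k)[:1]])
E
```

```text
6.15 [456.81198398 346.93720173  40.3386023 ] 34.357086505627166
w scoop [(0.72, [537.6, 385.8, 0.0], [537.5, 385.7, 4.5])]
w scoop_grip [(0.81, [464.3, 351.5, 35.0], [467.2, 352.7, 42.1])]
w scoop_lip [(0.56, [580.9, 404.9, 44.0], [594.2, 411.5, 0.7])]
t scoop [(0.81, [535.5, 387.6, 0.0], [534.7, 383.8, 13.1])]
t scoop_grip [(0.79, [462.8, 351.5, 35.0], [463.3, 322.4, 143.4])]
t scoop_lip [(0.63, [571.6, 403.5, 44.0], [572.1, 405.2, 38.7])]
s scoop [(0.8, [534.5, 394.2, 0.0], [522.5, 411.5, 17.5])]
s scoop_grip [(0.65, [462.7, 351.5, 35.0], [450.2, 373.7, 55.2])]
s scoop_lip [(0.64, [574.3, 410.9, 44.0], [611.8, 362.3, -3.4])]
```

Call:
play_rows(dp=[[6,3,-5],[6,3,-5],[6,3,-5],[0,0,-5],[0,0,-3],[0,0,0]], yaw=[0,0,0,0,0,0])

```text
t: 7.2
ee_pos: [473.7, 355.1, 15.8]
orientation: [3.072, 0.654, -0.003]
ft_force: [-0.8, -0.4, -0.6]
width: 35.2
grasp_force: 0.0
```

Call:
play_rows(dp=[[0,0,0],[0,0,0],[0,0,0],[0,0,0]], yaw=[0,0,0,0], gripper=1)

```text
t: 7.53
ee_pos: [474.4, 355.7, 17.3]
orientation: [-3.073, -0.654, -0.001]
ft_force: [-0.6, 1.3, -0.6]
width: 11.7
grasp_force: 10.0
```

Call:
play_rows(dp=[[0,0,5],[0,0,10],[0,0,15],[0,0,15],[0,0,15],[0,0,5],[0,0,0]], yaw=[0,0,0,0,0,0,0])

```text
t: 8.12
ee_pos: [475.3, 356.4, 84.0]
orientation: [-3.071, -0.654, -0.005]
ft_force: [0.7, 1.0, -1.6]
width: 11.4
grasp_force: 30.0
```

```bash
python3 - <<'E'
from h import *
p=shot('wrist');save(p,'w3');o=ctrl.get_obs();print(o['t'],o['ee_pos'],o['width'],o['grasp_force'],o['ft_force'])
q=shot('top')
for n,p in(('w',p),('t',q),('s',shot('scene'))):
  for k in ('scoop','scoop_grip','scoop_lip'):
    print(n,k,[(round(a['conf'],2),np.round(a['location']).tolist(),depth(p,a['location']).tolist()) for a in models.landmark_of(p,k)[:1]])
E
```

```text
8.1667 [474.71367755 355.93532744  82.90790145] 11.604252595644148 29.97194141149521 [ 0.6562332  -0.04744133 -1.92680779]
w scoop [(0.77, [256.0, 120.0], [540.3, 384.0, 84.0])]
w scoop_grip [(0.7, [253.0, 269.0], [468.9, 353.9, 109.1])]
w scoop_lip [(0.96, [250.0, 25.0], [606.5, 417.7, 0.1])]
t scoop []
t scoop_grip [(0.55, [147.0, 214.0], [469.2, 318.8, 205.7])]
t scoop_lip [(0.59, [128.0, 178.0], [576.5, 403.0, 104.8])]
s scoop [(0.69, [210.0, 250.0], [528.7, 410.3, 74.3])]
s scoop_grip [(0.89, [246.0, 234.0], [412.5, 415.6, 163.8])]
s scoop_lip [(0.81, [199.0, 235.0], [574.8, 390.8, 99.1])]
```

View pics/w3.png

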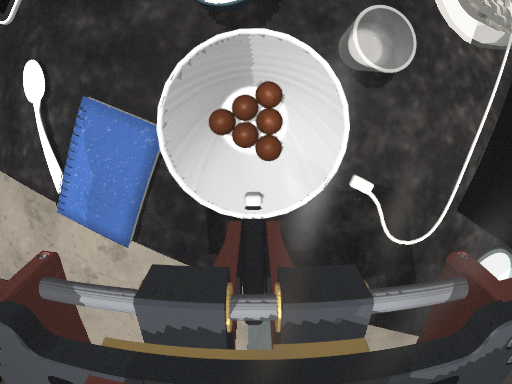

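Call:
play_rows(dp=[[0,0,-15],[0,0,-20],[0,0,-15],[0,0,-10],[0,0,-5],[0,0,-1],[0,0,0]], yaw=[0,0,0,0,0,0,0])

```text
t: 9.3
ee_pos: [473.9, 355.5, 16.0]
orientation: [3.072, 0.654, -0.002]
ft_force: [-0.7, 0.4, -1.5]
width: 12.3
grasp_force: 30.0
```

Call:
play_rows(dp=[[0,0,0],[0,0,0]], yaw=[0,0], gripper=0.9)

```text
t: 9.47
ee_pos: [475.0, 356.1, 16.5]
orientation: [-3.072, -0.654, -0.002]
ft_force: [-0.1, 0.3, -2.0]
width: 11.9
grasp_force: 30.0
```

Call:
play_rows(dp=[[0,0,0],[0,0,0]], yaw=[0,0], gripper=0.88)

```text
t: 9.63
ee_pos: [474.7, 355.9, 16.3]
orientation: [-3.073, -0.654, -0.001]
ft_force: [-0.3, -0.2, -1.8]
width: 11.7
grasp_force: 30.0
```

Call:
play_rows(dp=[[0,0,0],[0,0,0]], yaw=[0,0], gripper=0.872)

```text
t: 9.8
ee_pos: [474.5, 355.7, 16.1]
orientation: [-3.073, -0.654, -0.0]
ft_force: [-0.0, 0.2, -1.8]
width: 11.6
grasp_force: 24.6
```

Call:
play_rows(dp=[[0,0,0],[0,0,0]], yaw=[0,0], gripper=0.866)

```text
t: 9.97
ee_pos: [474.5, 355.7, 16.1]
orientation: [-3.073, -0.654, -0.0]
ft_force: [-1.0, -0.4, -1.6]
width: 12.1
grasp_force: 7.5
```

Call:
play_rows(dp=[[0,0,0],[0,0,0],[0,0,10],[0,0,20],[0,0,20],[0,0,20],[0,0,20],[0,0,20]], yaw=[0,0,0,0,0,0,0,0], gripper=1)

```text
t: 10.63
ee_pos: [474.2, 355.6, 127.6]
orientation: [-3.073, -0.654, -0.0]
ft_force: [-0.1, 1.3, -1.9]
width: 11.9
grasp_force: 30.0
```

```bash
python3 - <<'E'
from h import *
q=shot('top');H=np.zeros((384,512,3))
vv,uu=np.mgrid[0:384,0:512];x=(uu-q['cx'])/q['fx'];y=-(vv-q['cy'])/q['fy']
P=np.stack([x,y,-np.ones_like(x)],-1)*q['range_z'][...,None];T=np.array(q['T']);P=P@T[:3,:3].T+T[:3,3]
for ya in range(-150,300,50):
  s=[]
  for xa in range(440,680,20):
    m=(abs(P[...,0]-xa)<10)&(abs(P[...,1]-ya)<25);s.append(int(np.percentile(P[...,2][m],95)) if m.any() else -1)
  print(ya,s)
im=q['pixels'].astype(int);m=(im[...,0]>150)&(im[...,1]<110)&(im[...,2]<110)&(abs(uu-255)<30)&(abs(vv-207)<30)
pts=np.argwhere(m)[:,::-1].astype(np.float32);c,r=cv2.minEnclosingCircle(pts);print(c,r,at_z(q,c,86))
e=cv2.fitEllipse(pts.reshape(-1,1,2));print(e,at_z(q,e[0],86)); o=ctrl.get_obs();print(o['t'],o['ee_pos'],o['qpos'])
E
```

```text
-150 [25, 24, 21, 3, 3, 256, 260, 251, 251, 292, 313, 335]
-100 [3, 3, 4, 3, 3, 256, 260, 989, 14, 294, 314, 334]
-50 [4, 3, 3, 4, 2, 256, 1016, 1006, 12, 293, 312, 334]
0 [52, 86, 85, 85, 86, 989, 1034, 12, 12, 293, 310, 334]
50 [57, 1190, 85, 85, 87, 989, 1036, 13, 12, 293, 313, 334]
100 [3, 4, 49, 47, 4, 988, 1024, 1011, 13, 293, 313, 332]
150 [3, 3, 4, 4, 3, 255, 989, 991, 259, 293, 314, 336]
200 [2, 5, 3, 5, 4, 4, 4, 3, 2, 4, 3, 4]
250 [563, 547, 250, 250, 9, 3, 3, 2, 4, 2, 3, 3]
(256.1673889160156, 207.19313049316406) 13.856233596801758 [488.   31.1  86. ]
((256.3388671875, 207.21534729003906), (26.221786499023438, 26.372482299804688), 19.04389190673828) [487.9  30.6  86. ]
10.6833 [476.1950299  357.03587168 131.49080754] [6.23339537e-01 4.94005151e-01 1.76254613e+00 4.44483005e-05
 8.79052190e-01 1.77475597e+00]
```

Call:
play_rows(dp=[[-2,-8,8],[-4,-16,8],[-6,-24,8],[-8,-28,4],[-8,-28,0],[-8,-28,0],[-8,-28,0],[-8,-28,0]], yaw=[0,0,0,0,0,0,0,0])

```text
t: 11.35
ee_pos: [420.7, 165.8, 153.4]
orientation: [3.072, 0.654, -0.003]
ft_force: [-0.6, -0.8, -1.6]
width: 11.8
grasp_force: 30.0
```

Call:
play_rows(dp=[[-8,-28,0],[-8,-28,0],[-8,-28,0],[-8,-28,0],[-8,-28,0],[-6,-24,0],[-4,-16,0],[0,-8,0]], yaw=[0,0,0,0,0,0,0,0])

```text
t: 12.02
ee_pos: [370.2, -21.9, 153.4]
orientation: [-3.073, -0.651, 0.004]
ft_force: [-0.5, -0.3, -1.0]
width: 11.6
grasp_force: 30.0
```

```bash
python3 - <<'E'
from h import *
p=shot('wrist');save(p,'w4');o=ctrl.get_obs();print(o['t'],o['ee_pos'],o['qpos'],o['ft_force'])
q=shot('top')
for n,p in(('w',p),('t',q)):
  for k,z in dict(scoop=0,scoop_lip=166,jar_rim=86).items():
    print(n,k,[(round(a['conf'],2),at_z(p,a['location'],z),depth(p,a['location']).tolist()) for a in models.landmark_of(p,k)[:1]])
E
```

```text
12.0667 [371.19773726 -22.08852907 153.63459491] [-9.11128047e-02  1.66810729e-01  2.21313234e+00 -5.74001465e-04
  7.62873636e-01  1.06269202e+00] [ 0.5383835  -0.21336388 -2.30319855]
w scoop [(0.62, array([421.5,   4. ,   0. ]), [433.3, 7.8, 152.0])]
w scoop_lip [(0.8, array([481. ,  28.5, 166. ]), [518.4, 46.4, 5.5])]
w jar_rim [(0.6, array([486.9,  31.4,  86. ]), [470.7, 23.7, 177.2])]
t scoop []
t scoop_lip [(0.59, array([478. ,  23.9, 166. ]), [479.6, 21.2, 6.7])]
t jar_rim [(0.76, array([490.9,  32.1,  86. ]), [492.6, 31.5, 5.6])]
```

View pics/w4.png

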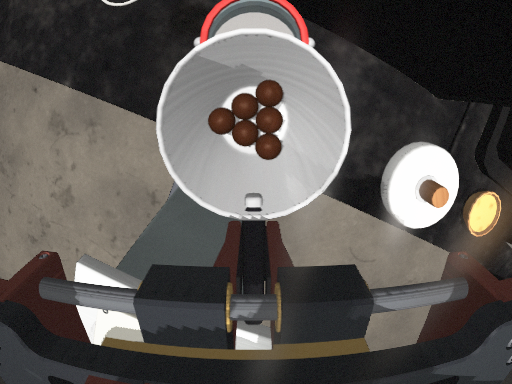

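Call:
play_rows(dp=[[0,0,-5],[0,0,-10],[0,0,-12],[0,0,-10],[0,0,-6],[0,0,-2],[0,0,0]], yaw=[0,0,0,0,0,0,0])

```text
t: 13.0
ee_pos: [372.1, -20.1, 108.5]
orientation: [-3.072, -0.654, 0.002]
ft_force: [-0.3, -0.1, -1.2]
width: 11.8
grasp_force: 30.0
```

Call:
play_rows(dp=[[0,0,0],[0,0,0],[0,0,0]], yaw=[0,0,0], gripper=0.8665)

```text
t: 13.25
ee_pos: [372.8, -20.3, 109.4]
orientation: [3.072, 0.654, 0.002]
ft_force: [2.0, 0.1, -0.8]
width: 11.9
grasp_force: 9.0
```

```bash
cat > lk.py <<'E'
from h import *
import sys
p=shot('wrist');save(p,sys.argv[1]);o=ctrl.get_obs();print(o['t'],o['ee_pos'],o['ft_force'],o['width'],o['grasp_force'])
for k in ('scoop','scoop_lip','choc_1_center'):
    print(k,[(round(a['conf'],2),np.round(a['location']).tolist(),depth(p,a['location']).tolist()) for a in models.landmark_of(p,k)[:6]])
# cup wall/handle: depth profile up image column 254
for v in range(20,300,20): print(v,depth(p,(254,v)).tolist(),end=' ')
E
python3 lk.py w5
```

```text
13.3 [372.81354319 -20.34593993 109.43125391] [-1.0576711  -0.04144956 -0.48765405] 11.929664570024823 8.968030214309692
scoop [(0.55, [252.0, 121.0], [435.3, 8.5, 96.0])]
scoop_lip [(0.73, [253.0, 26.0], [507.4, 40.0, 7.1])]
choc_1_center [(0.86, [268.0, 124.0], [438.7, 0.5, 113.4])]
20 [513.9, 41.7, 5.2] 40 [473.8, 24.5, 130.6] 60 [466.4, 21.1, 118.0] 80 [457.7, 17.2, 102.7] 100 [447.3, 12.6, 110.9] 120 [436.4, 7.6, 96.3] 140 [427.3, 3.6, 110.2] 160 [414.8, -2.0, 98.7] 180 [407.7, -5.1, 115.0] 200 [402.4, -7.4, 131.6] 220 [393.8, -11.2, 135.0] 240 [383.0, -16.0, 134.1] 260 [372.6, -20.7, 135.4] 280 [360.2, -26.2, 134.7]
```

Call:
play_rows(dp=[[2,1,4],[2,1,5],[3,1,6],[3,1.5,6],[0,0,0]], yaw=[0,0,0,0,0], gripper=0.8655)

```text
t: 13.87
ee_pos: [384.0, -15.7, 131.4]
orientation: [3.072, 0.654, 0.004]
ft_force: [1.0, -0.5, -1.2]
width: 12.0
grasp_force: 6.2
```

```bash
python3 lk.py w6
```

```text
13.9167 [383.58559428 -15.71470052 130.8982495 ] [ 0.22602024  0.29835774 -1.67490912] 11.823186386491379 6.167995557188988
scoop [(0.71, [254.0, 146.0], [432.9, 5.4, 112.6])]
scoop_lip [(0.54, [249.0, 126.0], [442.2, 13.3, 110.5])]
choc_1_center [(0.9, [270.0, 137.0], [441.8, -0.9, 113.8])]
20 [529.7, 48.3, 9.5] 40 [511.8, 40.3, 6.3] 60 [480.4, 26.9, 116.0] 80 [469.9, 22.2, 106.6] 100 [458.4, 17.0, 97.0] 120 [447.0, 12.0, 108.7] 140 [459.0, 18.3, 294.2] 160 [422.3, 0.9, 101.2] 180 [414.5, -2.5, 120.1] 200 [410.5, -4.1, 144.0] 220 [402.2, -7.8, 150.0] 240 [393.3, -11.8, 154.1] 260 [383.5, -16.2, 156.8] 280 [374.1, -20.3, 161.1]
```

Call:
play_rows(dp=[[3,1.5,4],[4,2,4],[4,2,4],[5,2,4],[0,0,0]], yaw=[0,0,0,0,0])

```text
t: 14.48
ee_pos: [400.2, -8.0, 146.9]
orientation: [3.072, 0.654, 0.004]
ft_force: [0.3, -0.0, -1.2]
width: 12.0
grasp_force: 6.3
```

```bash
python3 lk.py w7
```

```text
14.5333 [399.52225134  -8.1198223  146.51922243] [ 0.7987053   0.04790364 -0.69530018] 11.909398845966363 6.2979114800691605
scoop [(0.93, [254.0, 163.0], [436.1, 7.4, 114.6]), (0.67, [268.0, 154.0], [445.3, 1.0, 112.8])]
scoop_lip [(0.93, [252.0, 72.0], [500.0, 37.2, 6.3])]
choc_1_center [(0.62, [267.0, 154.0], [445.4, 1.9, 113.0])]
20 [546.7, 56.3, 21.4] 40 [529.0, 48.4, 16.3] 60 [511.7, 40.6, 6.1] 80 [487.1, 30.2, 105.0] 100 [474.5, 24.6, 99.9] 120 [461.3, 18.6, 94.7] 140 [449.7, 13.5, 108.4] 160 [438.1, 8.4, 114.8] 180 [423.9, 2.0, 108.9] 200 [424.0, 2.3, 151.2] 220 [416.4, -1.1, 160.5] 240 [408.0, -4.8, 166.5] 260 [399.8, -8.4, 172.6] 280 [392.2, -11.8, 179.4]
```

Call:
play_rows(dp=[[4,2,4],[4,2,4],[5,2,4],[5,2,4],[0,0,0]], yaw=[0,0,0,0,0])

```text
t: 15.1
ee_pos: [418.3, -0.0, 163.0]
orientation: [3.072, 0.654, 0.004]
ft_force: [0.8, 0.4, -0.8]
width: 12.1
grasp_force: 6.3
```

```bash
python3 lk.py w8
```

```text
15.15 [ 4.17424325e+02 -1.16033400e-01  1.62540663e+02] [-0.21532666 -0.61899386 -2.38795462] 11.731784001437644 6.310311332345009
scoop [(0.84, [253.0, 169.0], [449.5, 14.1, 127.0])]
scoop_lip [(0.55, [249.0, 78.0], [512.0, 46.1, 6.5]), (0.28, [251.0, 167.0], [450.3, 16.1, 128.8])]
choc_1_center [(0.92, [268.0, 152.0], [493.4, 34.0, 325.8]), (0.33, [463.0, 239.0], [458.4, -306.2, 21.4])]
20 [546.3, 56.5, 112.2] 40 [546.0, 56.0, 38.2] 60 [522.1, 45.5, 86.8] 80 [511.9, 40.6, 6.3] 100 [492.6, 32.6, 115.0] 120 [479.1, 26.5, 106.2] 140 [467.3, 21.3, 121.0] 160 [455.5, 16.1, 127.2] 180 [441.6, 9.8, 123.3] 200 [441.5, 10.0, 165.3] 220 [433.8, 6.6, 174.8] 240 [425.8, 3.1, 182.0] 260 [418.6, -0.1, 190.0] 280 [410.1, -3.9, 195.4]
```

Call:
play_rows(dp=[[0,0,-4],[0,0,-4],[0,0,0],[0,0,0]], yaw=[0,0,0,0], gripper=0.8649)

```text
t: 15.63
ee_pos: [416.1, -0.4, 153.7]
orientation: [-3.073, -0.654, 0.001]
ft_force: [-1.1, -0.6, 0.9]
width: 12.0
grasp_force: 4.6
```

```bash
python3 lk.py w9|grep -v landm | tail -3
```

```text
scoop_lip [(0.77, [252.0, 85.0], [503.4, 39.5, 7.1])]
choc_1_center [(0.74, [269.0, 153.0], [460.4, 7.1, 108.6]), (0.45, [252.0, 178.0], [437.8, 10.5, 106.4])]
20 [546.5, 57.1, 91.7] 40 [546.0, 56.6, 13.4] 60 [521.6, 46.0, 58.8] 80 [508.5, 39.9, 7.1] 100 [490.1, 32.1, 97.9] 120 [476.4, 25.9, 93.6] 140 [463.5, 20.2, 101.2] 160 [451.9, 15.1, 111.4] 180 [437.4, 8.6, 107.1] 200 [438.3, 9.2, 153.3] 220 [431.5, 6.2, 165.3] 240 [423.9, 2.8, 173.4] 260 [415.9, -0.8, 179.8] 280 [409.4, -3.6, 188.3]
```

Call:
play_rows(dp=[[0,0,4],[1,0,4],[1,1,3],[0,0,0]], yaw=[0,0,0,0], gripper=0.8645)

```text
t: 16.17
ee_pos: [419.2, 0.8, 165.8]
orientation: [3.072, 0.654, 0.003]
ft_force: [0.2, 0.9, -1.0]
width: 12.4
grasp_force: 3.5
```

```bash
python3 lk.py w10|grep -v landm | tail -3
```

```text
scoop_lip [(0.96, [251.0, 121.0], [471.1, 26.9, 7.1]), (0.49, [255.0, 104.0], [489.0, 30.0, 7.2])]
choc_1_center [(0.62, [269.0, 176.0], [445.2, -0.8, 106.5])]
20 [546.8, 57.1, 116.4] 40 [546.1, 56.5, 44.6] 60 [523.2, 46.5, 86.4] 80 [512.8, 41.4, 5.6] 100 [492.9, 32.6, 6.8] 120 [473.1, 23.7, 5.6] 140 [463.5, 19.9, 87.6] 160 [450.7, 14.2, 100.7] 180 [437.9, 8.5, 108.4] 200 [423.2, 2.0, 109.2] 220 [431.5, 5.9, 169.5] 240 [425.2, 3.2, 181.6] 260 [420.1, 1.0, 193.9] 280 [413.8, -1.8, 202.5]
```

Call:
play_rows(dp=[[4,2,2],[5,2,2],[5,2,1],[5,2,1],[0,0,0]], yaw=[0,0,0,0,0])

```text
t: 16.78
ee_pos: [438.9, 9.1, 171.3]
orientation: [3.073, 0.654, 0.002]
ft_force: [0.5, 0.3, -2.2]
width: 12.0
grasp_force: 3.5
```

```bash
python3 lk.py w11|grep -v landm | tail -3
```

```text
scoop_lip [(0.77, [251.0, 124.0], [486.6, 32.7, 6.7]), (0.41, [268.0, 169.0], [469.2, 10.4, 110.8])]
choc_1_center [(0.54, [266.0, 168.0], [469.5, 11.7, 110.3])]
20 [546.1, 56.7, 204.4] 40 [546.0, 56.5, 158.6] 60 [546.0, 56.0, 65.8] 80 [528.4, 48.3, 82.8] 100 [512.6, 40.9, 7.2] 120 [492.4, 31.9, 6.7] 140 [483.1, 28.1, 92.5] 160 [468.0, 21.4, 93.6] 180 [457.8, 16.9, 114.8] 200 [442.5, 10.0, 113.3] 220 [450.9, 14.1, 174.1] 240 [445.0, 11.5, 187.3] 260 [438.9, 8.8, 197.7] 280 [434.5, 6.9, 209.5]
```

View pics/w11.png

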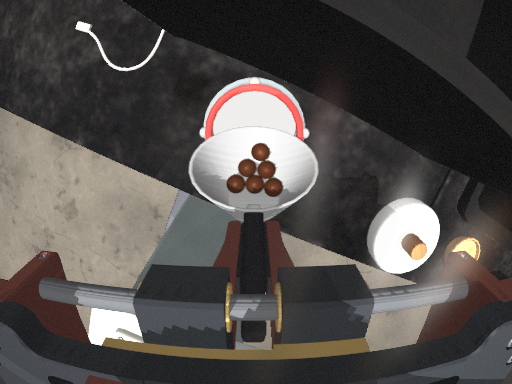

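Call:
play_rows(dp=[[0,0,1],[0,0,1],[0,0,1],[0,0,0]], yaw=[0,0,0,0], gripper=0.8641)

```text
t: 17.32
ee_pos: [437.5, 8.6, 174.3]
orientation: [3.073, 0.654, 0.001]
ft_force: [0.9, 0.4, -1.5]
width: 11.9
grasp_force: 2.3
```

```bash
python3 lk.py w12|grep -v landm | tail -3
```

```text
scoop_lip [(0.83, [254.0, 130.0], [489.1, 31.4, 93.3])]
choc_1_center [(0.71, [261.0, 127.0], [494.2, 26.9, 100.0])]
20 [546.2, 56.9, 201.0] 40 [545.8, 56.5, 155.0] 60 [546.1, 56.2, 54.9] 80 [527.1, 47.9, 81.6] 100 [511.0, 40.4, 6.6] 120 [496.5, 34.3, 94.2] 140 [481.2, 27.4, 92.1] 160 [468.3, 21.8, 106.0] 180 [453.8, 15.3, 107.9] 200 [438.8, 8.6, 109.5] 220 [449.1, 13.5, 176.3] 240 [442.8, 10.7, 188.6] 260 [438.0, 8.6, 201.5] 280 [433.7, 6.7, 213.4]
```

Call:
play_rows(dp=[[0,0,1],[0,0,0],[0,0,0],[0,0,0],[0,0,0],[0,0,0]], yaw=[0,0,0,0,0,0])

```text
t: 18.02
ee_pos: [437.4, 8.7, 175.0]
orientation: [3.073, 0.654, 0.0]
ft_force: [-0.2, -0.1, -1.1]
width: 11.9
grasp_force: 2.3
```

```bash
python3 lk.py w13|grep -v landm | tail -3
```

```text
scoop_lip [(0.19, [255.0, 124.0], [487.2, 28.7, 6.7])]
choc_1_center [(0.65, [236.0, 93.0], [510.9, 57.4, 84.7]), (0.2, [250.0, 97.0], [512.4, 45.4, 21.8])]
20 [546.5, 57.1, 200.4] 40 [546.2, 56.8, 152.7] 60 [546.0, 56.3, 55.5] 80 [527.0, 48.0, 82.1] 100 [510.9, 40.5, 18.4] 120 [490.4, 31.3, 5.8] 140 [481.0, 27.5, 92.5] 160 [465.8, 20.7, 94.3] 180 [450.3, 13.8, 95.4] 200 [438.6, 8.6, 110.1] 220 [448.7, 13.4, 176.2] 240 [443.0, 10.9, 189.8] 260 [438.0, 8.7, 202.5] 280 [434.2, 7.0, 215.0]
```

View pics/w13.png

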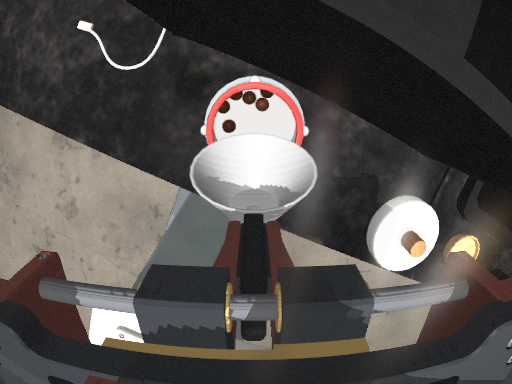

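Call:
play_rows(dp=[[0,0,0],[0,0,0],[0,0,5],[0,0,10],[0,0,10],[0,0,5],[0,10,0],[0,18,0]], yaw=[0,0,0,0,0,0,0,0], gripper=1)

```text
t: 18.88
ee_pos: [437.7, 36.5, 205.5]
orientation: [3.073, 0.65, 0.002]
ft_force: [-0.1, 0.2, -2.5]
width: 11.7
grasp_force: 30.0
```

Call:
play_rows(dp=[[0,26,0],[0,28,0],[0,28,0],[0,28,0],[0,28,0],[4,28,0],[8,28,0],[12,28,0]], yaw=[0,0,0,0,0,0,0,0])

```text
t: 19.55
ee_pos: [460.2, 260.7, 204.7]
orientation: [3.073, 0.655, -0.002]
ft_force: [0.2, -0.5, -1.4]
width: 11.7
grasp_force: 30.0
```

Call:
play_rows(dp=[[12,28,0],[12,28,-10],[10,25,-20],[10,20,-25],[6,10,-25],[2,4,-15],[0,0,-10],[0,0,0]], yaw=[0,0,0,0,0,0,0,0])

```text
t: 20.22
ee_pos: [511.4, 373.2, 97.2]
orientation: [3.071, 0.654, -0.007]
ft_force: [-0.2, -0.0, -1.1]
width: 11.5
grasp_force: 30.0
```

```bash
python3 lk.py w14|grep -v landm
```

```text
20.2667 [512.17572368 373.30742253  98.84739154] [-0.01648433 -0.22208968 -0.54176457] 11.950116232671949 29.99979794025421
scoop [(0.94, [253.0, 210.0], [526.4, 380.2, 92.8])]
scoop_lip [(0.73, [251.0, 128.0], [561.3, 397.3, 0.0])]
choc_1_center []
20 [645.9, 432.5, 16.7] 40 [630.2, 425.5, 16.7] 60 [616.7, 419.4, 1.3] 80 [600.7, 412.3, 1.3] 100 [584.8, 405.2, 0.4] 120 [568.8, 398.0, -1.1] 140 [554.7, 391.8, 14.5] 160 [539.5, 385.0, 16.4] 180 [524.4, 378.3, 19.6] 200 [512.3, 372.9, 32.3] 220 [522.5, 377.8, 97.8] 240 [517.0, 375.4, 112.1] 260 [512.5, 373.5, 125.4] 280 [507.3, 371.2, 135.6]
```

View pics/w14.png

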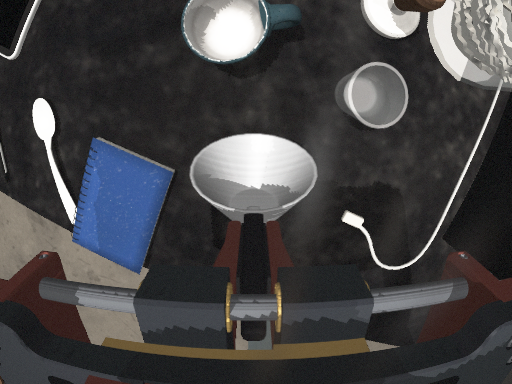

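Call:
play_rows(dp=[[0,0,-8],[0,0,-8],[0,0,0],[-4,-2,-4],[-5,-2,-5],[0,0,0]], yaw=[0,0,0,0,0,0], gripper=0.8658)

```text
t: 20.92
ee_pos: [503.5, 369.1, 74.8]
orientation: [3.072, 0.654, -0.001]
ft_force: [-0.8, -0.7, 1.6]
width: 12.0
grasp_force: 7.3
```

Call:
play_rows(dp=[[-9,-4,-3],[-9,-4,-3],[-9,-4,-4],[-8,-3.5,-6],[-8,-3.5,-6],[-7,-3,-7],[0,0,0]], yaw=[0,0,0,0,0,0,0])

```text
t: 21.5
ee_pos: [451.5, 346.1, 44.1]
orientation: [3.071, 0.654, -0.007]
ft_force: [-0.4, -0.3, -0.2]
width: 12.0
grasp_force: 7.0
```

```bash
python3 lk.py w15|grep -v landm
```

```text
21.55 [452.59960496 346.70221019  44.68995571] [ 0.78664357 -0.77883376 -1.14598436] 12.068629879332194 6.9889334589242935
scoop [(0.95, [254.0, 146.0], [497.9, 366.3, 11.9])]
scoop_lip [(0.81, [250.0, 54.0], [553.9, 394.2, -1.0])]
choc_1_center []
20 [577.2, 401.6, 0.2] 40 [563.9, 395.7, 0.3] 60 [546.9, 388.3, 35.7] 80 [536.9, 383.8, 24.6] 100 [525.7, 378.7, 14.7] 120 [513.2, 373.1, 6.2] 140 [501.5, 367.9, 11.1] 160 [489.8, 362.7, 14.7] 180 [480.4, 358.5, 26.7] 200 [477.2, 357.2, 54.0] 220 [469.1, 353.6, 60.8] 240 [459.6, 349.4, 64.1] 260 [450.4, 345.3, 68.2] 280 [440.4, 340.9, 71.6]
```

Call:
play_rows(dp=[[-5,-2,-6],[-4,-2,-7],[-3,-2,-7],[-2,-1,-6],[0,0,-1],[0,0,0]], yaw=[0,0,0,0,0,0])

```text
t: 22.2
ee_pos: [439.4, 340.1, 18.2]
orientation: [3.072, 0.654, -0.003]
ft_force: [-0.8, 0.5, -0.9]
width: 11.9
grasp_force: 6.9
```

```bash
python3 lk.py w16|grep -v landm
```

```text
22.25 [440.06322414 340.40597485  18.52971615] [ 0.2490285  -0.32105953 -1.10337228] 11.863056637910425 6.9393691420555115
scoop [(0.76, [252.0, 126.0], [499.1, 367.6, 6.2])]
scoop_lip [(0.88, [253.0, 35.0], [549.8, 389.8, 0.2])]
choc_1_center [(0.34, [248.0, 125.0], [499.2, 370.0, 6.6])]
20 [559.1, 393.1, -0.2] 40 [539.0, 384.3, 47.2] 60 [531.9, 381.1, 36.1] 80 [523.8, 377.4, 19.2] 100 [513.8, 372.9, 6.9] 120 [503.1, 368.1, 7.0] 140 [492.1, 363.2, 5.4] 160 [481.1, 358.3, 5.9] 180 [473.3, 354.9, 19.7] 200 [467.1, 352.2, 34.1] 220 [459.8, 349.0, 42.0] 240 [449.0, 344.1, 41.4] 260 [437.5, 339.0, 41.0] 280 [425.0, 333.4, 40.7]
```

Call:
play_rows(dp=[[0,0,0],[0,0,0],[0,0,10],[0,0,25],[0,0,30],[0,0,30],[0,0,30],[0,-15,20]], yaw=[0,0,0,0,0,0,0,0], gripper=0.5)

```text
t: 23.07
ee_pos: [441.8, 327.9, 168.0]
orientation: [-3.07, -0.655, -0.008]
ft_force: [-0.1, 0.7, -0.2]
width: 43.9
grasp_force: 0.0
```

Call:
play_rows(dp=[[0,-30,5],[0,-36,0],[0,-36,0],[0,-36,0],[0,-36,0],[0,-36,0],[0,-36,0],[0,-30,0]], yaw=[0,0,0,0,0,0,0,0])

```text
t: 23.73
ee_pos: [440.1, 47.7, 169.9]
orientation: [3.073, 0.653, 0.002]
ft_force: [0.4, 0.2, -0.2]
width: 43.8
grasp_force: 0.0
```

Call:
play_rows(dp=[[0,-20,0],[-10,-15,0],[-5,0,0],[0,0,0]], yaw=[0,0,0,0])

```text
t: 24.07
ee_pos: [424.4, 14.3, 169.5]
orientation: [-3.073, -0.651, 0.0]
ft_force: [-0.1, 0.4, 0.2]
width: 43.9
grasp_force: 0.0
```

```bash
cat > look.py <<'E'
from h import *
import sys
p=shot('wrist');save(p,sys.argv[1]);o=ctrl.get_obs();print(o['t'],o['ee_pos'])
L=[('w',p)]+([('t',shot('top')),('s',shot('scene'))] if len(sys.argv)>2 else [])
for n,p in L:
  for k,z in dict(scoop=0,jar_rim=86,jar=0,cap=0,cap_knob=46,choc_1_center=14).items():
    print(n,k,[(round(a['conf'],2),np.round(a['location']).tolist(),at_z(p,a['location'],z).tolist(),depth(p,a['location']).tolist()) for a in models.landmark_of(p,k)[:6 if 'ch' in k else 1]])
E
python3 look.py w17 1
```

```text
24.1167 [425.21494339  14.86350206 169.5597697 ]
w scoop [(0.92, [35.0, 23.0], [497.6, 366.2, 0.0], [497.9, 325.2, 42.7])]
w jar_rim [(0.8, [269.0, 122.0], [486.7, 27.7, 86.0], [482.3, 21.1, 6.0])]
w jar [(0.86, [262.0, 114.0], [487.5, 31.4, 0.0], [487.7, 31.7, 5.9])]
w cap [(0.58, [405.0, 223.0], [442.3, -201.6, 0.0], [446.5, -183.1, 24.6])]
w cap_knob [(0.73, [426.0, 243.0], [439.4, -212.3, 46.0], [441.5, -203.3, 56.0])]
w choc_1_center [(0.48, [247.0, 85.0], [510.1, 59.2, 14.0], [509.9, 59.0, 20.6])]
t scoop [(0.66, [335.0, 222.0], [439.2, -216.9, 0.0], [440.5, -204.6, 57.1])]
t jar_rim [(0.98, [257.0, 208.0], [485.6, 28.7, 86.0], [486.8, 27.8, 9.1])]
t jar [(0.81, [254.0, 207.0], [491.5, 38.1, 0.0], [491.3, 38.1, 8.5])]
t cap [(0.69, [128.0, 162.0], [635.5, 436.3, 0.0], [634.7, 434.2, 6.3])]
t cap_knob [(0.72, [335.0, 222.0], [441.5, -207.9, 46.0], [441.7, -205.5, 57.1])]
t choc_1_center []
s scoop [(0.83, [227.0, 265.0], [503.9, 371.9, 0.0], [483.6, 403.8, 31.3])]
s jar_rim [(0.59, [282.0, 189.0], [471.2, 32.9, 86.0], [486.8, -5.6, 63.1])]
s jar [(0.93, [277.0, 210.0], [487.7, 36.7, 0.0], [472.0, 73.9, 25.2])]
s cap [(0.74, [311.0, 183.0], [439.9, -206.2, 0.0], [426.5, -162.8, 24.0])]
s cap_knob [(0.92, [313.0, 172.0], [435.8, -210.3, 46.0], [431.4, -195.8, 53.5])]
s choc_1_center [(0.67, [259.0, 255.0], [428.6, 309.7, 14.0], [416.2, 335.1, 36.6]), (0.66, [314.0, 182.0], [425.1, -191.0, 14.0], [420.4, -175.2, 22.7])]
```

View pics/w17.png

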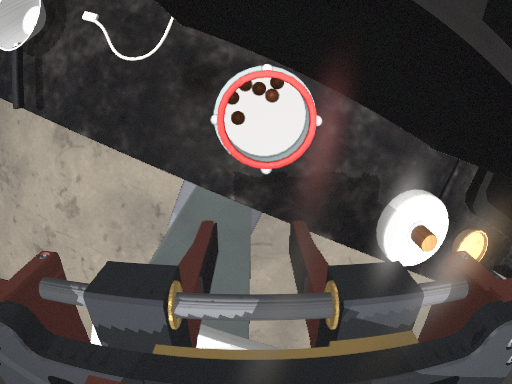

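```bash
cat > ring.py <<'E'
from h import *
from scipy.optimize import least_squares
def ring(p,z=85.):
    im=p['pixels'].astype(int);m=((im[...,0]>130)&(im[...,1]<90)&(im[...,2]<90)).astype(np.uint8)
    P=np.array([at_z(p,(u,v),z)[:2] for v,u in np.argwhere(m)])
    P=P[np.hypot(*(P-[488,31]).T)<60]
    f=lambda c:np.clip(np.hypot(*(P-c[:2]).T)-39,-4,4)
    s=least_squares(f,[488,31]);return s.x,len(P)
if __name__=='__main__': print(ring(shot('wrist')),ring(shot('top')))
E
python3 ring.py
```

```text
(array([485.62547618,  27.65552799]), 425) (array([485.66869736,  29.36202983]), 20)
```

Call:
play_rows(dp=[[0,-15,0],[0,-30,0],[0,-36,0],[0,-36,0],[0,-36,0],[0,-30,0],[0,-15,0],[0,0,0]], yaw=[0,0,0,0,0,0,0,0])

```text
t: 25.88
ee_pos: [425.7, -186.1, 169.2]
orientation: [3.073, 0.649, 0.001]
ft_force: [-0.1, 0.5, -0.3]
width: 44.1
grasp_force: 0.0
```

```bash
cat > knob.py <<'E'
from h import *
o=ctrl.get_obs();p=shot('wrist');print(o['t'],o['ee_pos'])
for k,z in (('cap_knob',46),('cap',0)): print(k,[(round(a['conf'],2),np.round(a['location']).tolist(),at_z(p,a['location'],z)) for a in models.landmark_of(p,k)[:2]])
vv,uu=np.mgrid[0:384:2,0:512:2];D=np.array([depth(p,(u,v)) for v,u in zip(vv.ravel(),uu.ravel())])
for lo,hi,n in((50,62,'knobtop'),(21,28,'captop')):
    m=(abs(D[:,2]-(lo+hi)/2)<(hi-lo)/2)&(np.hypot(D[:,0]-440,D[:,1]+207)<70);P=D[m,:2].astype(np.float32);print(n,m.sum(),D[m].mean(0).round(1),cv2.minEnclosingCircle(P) if m.any() else '')
E
python3 knob.py
```

```text
25.8833 [ 425.73495794 -186.12433377  169.15640686]
cap_knob [(0.71, [278.0, 176.0], array([ 441. , -206.4,   46. ])), (0.34, [275.0, 162.0], array([ 452.5, -197.8,   46. ]))]
cap [(0.62, [276.0, 163.0], array([ 444.2, -206.1,    0. ]))]
knobtop 120 [ 443.4 -208.1   55.8] ((442.9747314453125, -209.0343017578125), 11.99732494354248)
captop 1563 [ 445.  -207.3   24.3] ((442.9702453613281, -209.57101440429688), 51.93427658081055)
```

Call:
play_rows(dp=[[8,-12,0],[9.3,-11,-10],[0,0,-25],[0,0,-30],[0,0,-30],[0,0,-25],[0,0,-12],[0,0,-8]], yaw=[0,0,0,0,0,0,0,0])

```text
t: 26.7
ee_pos: [442.5, -205.5, 27.1]
orientation: [-3.071, -0.656, 0.003]
ft_force: [-0.3, -0.6, -0.3]
width: 44.4
grasp_force: 0.0
```

Call:
play_rows(dp=[[0,0,0],[0,0,0]], yaw=[0,0])

```text
t: 26.87
ee_pos: [443.3, -206.2, 29.1]
orientation: [3.072, 0.655, 0.0]
ft_force: [0.7, -0.3, -0.6]
width: 43.9
grasp_force: 0.0
```

Call:
play_rows(dp=[[0,-2.5,-1],[0,0,0],[0,0,0]], yaw=[0,0,0])

```text
t: 27.12
ee_pos: [443.4, -209.3, 28.9]
orientation: [3.072, 0.654, 0.002]
ft_force: [-0.4, -0.4, -0.4]
width: 43.6
grasp_force: 0.0
```

Call:
play_rows(dp=[[0,0,0],[0,0,0],[0,0,0],[0,0,0]], yaw=[0,0,0,0], gripper=1)

```text
t: 27.45
ee_pos: [442.8, -208.8, 28.2]
orientation: [3.073, 0.654, 0.0]
ft_force: [0.4, 0.4, 2.1]
width: 24.6
grasp_force: 30.0
```

Call:
play_rows(dp=[[0,0,5],[0,0,15],[0,5,25],[0,20,25],[3,28,25],[5,28,15],[6,28,0],[6,28,0]], yaw=[0,0,0,0,0,0,0,0])

```text
t: 28.12
ee_pos: [463.4, -70.8, 139.6]
orientation: [3.072, 0.653, 0.004]
ft_force: [1.3, 0.2, -1.3]
width: 24.3
grasp_force: 30.0
```

Call:
play_rows(dp=[[6,28,0],[6,28,0],[5,18,0],[3,12,0],[2.6,5.4,0],[0,0,0],[0,0,0]], yaw=[0,0,0,0,0,0,0])

```text
t: 28.7
ee_pos: [485.1, 19.2, 137.9]
orientation: [3.073, 0.654, -0.001]
ft_force: [-0.8, -0.5, -1.4]
width: 24.2
grasp_force: 30.0
```

```bash
cat > fit.py <<'E'
from h import *
from ring import ring
o=ctrl.get_obs();p=shot('wrist');save(p,'w18');q=shot('top');save(q,'t18');print(o['t'],o['ee_pos'],o['width'],o['grasp_force'],R.from_rotvec(o['orientation']).as_matrix().round(3).tolist())
vv,uu=np.mgrid[0:384:2,0:512:2];D=np.array([depth(p,(u,v)) for v,u in zip(vv.ravel(),uu.ravel())])
c=np.array(o['ee_pos']);m=(abs(D[:,2]-c[2]+5)<8)&(np.hypot(D[:,0]-c[0],D[:,1]-c[1])<62)
P=D[m];print(m.sum(),cv2.minEnclosingCircle(P[:,:2].astype(np.float32)),'plane',np.linalg.lstsq(np.c_[P[:,:2]-c[:2],np.ones(len(P))],P[:,2],rcond=None)[0])
for n,g in(('w',p),('t',q)):
    for k,z in(('cap',c[2]-28),('jar_rim',86),('jar',0)): print(n,k,[(round(a['conf'],2),np.round(a['location']).tolist(),at_z(g,a['location'],z)) for a in models.landmark_of(g,k)[:1]])
    try: print('ring',ring(g))
    except Exception as e: print(e)
# white cap outline in top view at skirt/top height
im=q['pixels'].astype(int);a,b=np.mgrid[0:384,0:512];m=(im.min(2)>130)&(np.hypot(a-207,b-256)<40)
e=cv2.minEnclosingCircle(np.argwhere(m)[:,::-1].astype(np.float32));print(e,at_z(q,e[0],c[2]-4))
E
python3 fit.py
```

```text
28.7 [485.1188098   19.15683197 137.94261867] 24.162378334468645 29.999646842479706 [[0.913, 0.407, -0.0], [0.407, -0.913, -0.0], [-0.0, 0.0, -1.0]]
1685 ((484.2056884765625, 19.171253204345703), 51.847900390625) plane [ 6.67344272e-03 -3.44006673e-03  1.34156579e+02]
w cap [(0.75, [251.0, 219.0], array([484.7,  20.7, 109.9]))]
w jar_rim []
w jar []
ring (array([491.7876908 ,  31.14575043]), 4)
t cap []
t jar_rim []
t jar []
ring (array([488.,  31.]), 0)
((258.5, 209.5), 39.604393005371094) [480.6  25.  133.9]
```

```bash
python3 - <<'E'
from h import *
from scipy.optimize import least_squares
p=shot('wrist');p['pixels']=cv2.imread('pics/w17.png')[:,:,::-1]
o=ctrl.get_obs()['orientation'];p['T']=T_of([425.2,14.9,169.56],o)@np.array(p['hand_eye'])
W=np.array([at_z(p,u,77) for u in((267,67),(214,120),(319,121),(266,171))]);print(W.tolist(),W.mean(0),(W[0]+W[3])/2,(W[1]+W[2])/2)
im=p['pixels'].astype(int);m=(im[...,0]>im[...,1]+70)&(im[...,0]>im[...,2]+70)
P=np.array([at_z(p,(u,v),86)[:2] for v,u in np.argwhere(m)]);P=P[np.hypot(*(P-[487,29]).T)<55]
h=cv2.convexHull(P.astype(np.float32))[:,0]
print(least_squares(lambda c:np.hypot(*(h-c[:2]).T)-c[2],[487,29,42],loss='soft_l1').x,len(P))
E
```

```text
[[529.6, 48.7, 77.0], [469.8, 71.6, 77.0], [506.4, -11.4, 77.0], [446.6, 12.1, 77.0]] [488.1   30.25  77.  ] [488.1  30.4  77. ] [488.1  30.1  77. ]
[488.42008764  30.74815961  41.55999751] 2116
```

Call:
play_rows(dp=[[2,6,0],[1.5,5,-5],[0,0.5,-8],[0,0,-8],[0,0,-5],[0,0,0],[0,0,0]], yaw=[0,0,0,0,0,0,0])

```text
t: 29.73
ee_pos: [488.3, 31.0, 111.3]
orientation: [-3.073, -0.654, 0.003]
ft_force: [-0.3, -0.6, -0.7]
width: 24.4
grasp_force: 30.0
```

Good. Press down in small steps.

Call:
play_rows(dp=[[0,0,-2],[0,0,-2],[0,0,-1],[0,0,0]], yaw=[0,0,0,0])

```text
t: 30.07
ee_pos: [488.7, 30.9, 107.0]
orientation: [3.073, 0.654, -0.0]
ft_force: [-1.5, -0.9, -0.8]
width: 24.3
grasp_force: 30.0
```

Call:
play_rows(dp=[[0,0,-2],[0,0,-2],[0,0,0]], yaw=[0,0,0])

```text
t: 30.32
ee_pos: [490.7, 31.2, 104.4]
orientation: [3.072, 0.654, 0.006]
ft_force: [0.5, 0.3, 9.8]
width: 24.5
grasp_force: 30.0
```

Call:
play_rows(dp=[[0,0,-2],[0,0,-2],[0,0,0]], yaw=[0,0,0])

```text
t: 30.57
ee_pos: [490.9, 31.2, 100.1]
orientation: [3.072, 0.653, 0.007]
ft_force: [3.4, -0.2, 0.6]
width: 24.7
grasp_force: 30.0
```

Call:
play_rows(dp=[[0,0,-2],[0,0,-2],[0,0,0]], yaw=[0,0,0])

```text
t: 30.82
ee_pos: [488.7, 31.0, 94.6]
orientation: [3.073, 0.654, -0.0]
ft_force: [0.3, -0.9, 2.4]
width: 24.3
grasp_force: 30.0
```

Call:
play_rows(dp=[[0,0,-2],[0,0,-1],[0,0,0]], yaw=[0,0,0])

```text
t: 31.07
ee_pos: [488.6, 30.9, 91.9]
orientation: [3.073, 0.654, -0.001]
ft_force: [-0.9, -1.8, 7.3]
width: 24.5
grasp_force: 30.0
```

Call:
play_rows(dp=[[0,0,-1.5],[0,0,-0.5],[0,0,0],[0,0,0],[0,0,0],[0,0,0],[0,0,0],[0,0,0]], yaw=[0,0,0,0,0,0,0,0])

```text
t: 31.73
ee_pos: [488.3, 30.9, 90.2]
orientation: [3.073, 0.654, -0.001]
ft_force: [-3.2, -2.5, 9.5]
width: 24.6
grasp_force: 30.0
```

```bash
python3 fit.py 2>&1 | head -2; python3 look.py w19 | grep -E "scoop"; python3 - <<'E'
from h import *
print(ctrl.get_obs()['ft_force'])
q=shot('scene')
for k in('scoop','shot_glass','green_cup','tart'): print(k,[(round(a['conf'],2),at_z(q,a['location'],0)) for a in models.landmark_of(q,k)[:1]])
i=cv2.resize(q['pixels'][160:300,150:350,::-1],(800,560));cv2.imwrite('pics/s3.png',i)
E
```

```text
31.7333 [488.29876334  30.90796633  90.2471423 ] 24.57016945622136 30.001784563064575 [[0.913, 0.407, -0.001], [0.407, -0.913, -0.0], [-0.001, -0.0, -1.0]]
561 ((468.45001220703125, 39.95000076293945), 43.03874588012695) plane [-2.11504966e-02 -1.48130480e-02  8.75214764e+01]
w scoop []
[-3.25829662 -2.05674808  8.72768475]
scoop [(0.63, array([504.7, 356.2,   0. ]))]
shot_glass [(0.55, array([625.8, 334.1,   0. ]))]
green_cup [(0.55, array([629.2, 440.8,   0. ]))]
tart [(0.61, array([ 461.2, -311.6,    0. ]))]
```

View pics/s3.png

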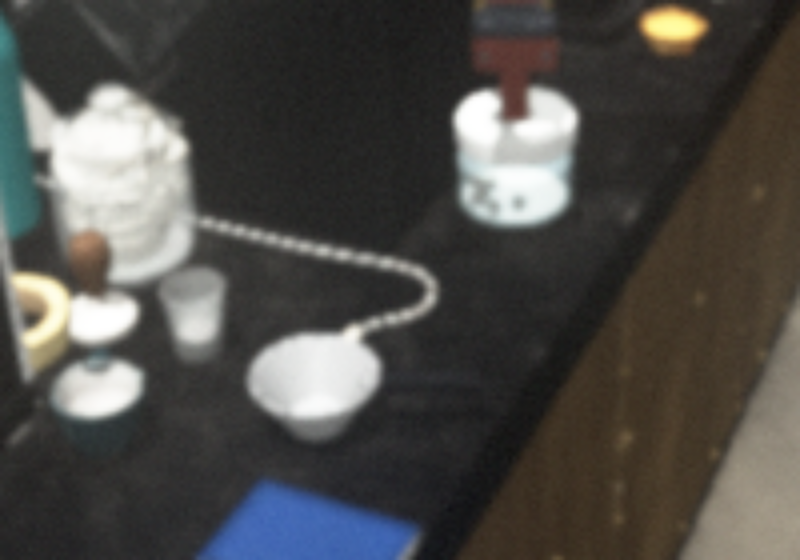

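Call:
play_rows(dp=[[0,0,-0.4],[0,0,0],[0,0,0],[0,0,0],[0,0,0],[0,0,0]], yaw=[0,0,0,0,0,0])

```text
t: 33.23
ee_pos: [488.2, 30.9, 89.9]
orientation: [3.073, 0.654, -0.002]
ft_force: [-4.5, -3.0, 9.5]
width: 24.6
grasp_force: 30.0
```

```bash
python3 -c "
from workcell import ctrl,ticket
print(ctrl.get_obs()['ft_force']);print(ticket.close_job())"
```

```text
[-4.51852758 -2.98870647  9.46419936]
the job is handed in; nothing more can be done
None
```

I handed the job in at about 33 s; the hand-in gave no verdict. All six balls are in the jar, the scoop stands upright and empty, and the cap is clicked on with the gripper still pressing it down at about 9.5 N. The shot glass, green cup and tart show no sign of having moved.

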